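# Free the stuck block from the dry-block heater

### The arm

A 6-joint arm with a two-finger parallel gripper is mounted at the origin on the work surface. World frame = base frame: x ahead of the robot, y to its left, z up, the work surface at z = 0. Lengths are in mm, angles in rad, forces in N, time in s.
With the tool pointing down it reaches from about 325 to 750 mm from the base axis. Payload 7.6 kg.
Tool frame: the origin (TCP) lies midway between the tips of the shut fingers; the grasp point (between the pads) lies 19 mm behind it (r.grip_point_offset is the distance from the TCP to the grasp point, in mm); z points along the fingers, y is the direction in which the jaws open and shut (so a half turn about z gives the same grasp; the last joint's range is limited). The gripper opens to 85 mm and grips with 20 to 120 N. Pads are 22 mm wide; open, the fingers measure 114 mm over their backs; the gripper's body (76 mm by 85 mm) begins 54 mm behind the grasp point. The pads swing forward as they close: fully open they stand 13 mm farther back than shut.
Start: joints at [-1.412, 0.052, 1.401, -0, 1.689, -0.07], TCP at [119.098, -511.333, 231.323] pointing down, gripper open.
Joint ranges: [-2.9, 2.9], [-0.91, 2.17], [0.12, 2.37], [-1.06, 4.2], [0.26, 2.73], [-2.93, 2.93]. Speed limits (rad/s): [2.57, 2.57, 3.01, 3.14, 3.14, 3.14].

### API

Orientations are given as a 3x3 rotation matrix whose columns are the frame's x, y, z axes.
In Python, from rig import status, eyes, workorder, spotter, r gives the robot as it stands.
- The arm moves only by the tool servo_tool, never from a script. Its arguments are lists of equal length, an entry for each row: "dp": the shift along the tool's x, y, z normalised to -1 to 1, where 1 is 0.2 m, a list of three; "dr": the turn, a rotation vector about the tool's x, y, z normalised to -1 to 1, where 1 is pi/4 rad, a list of three; "jaw": the opening, from -1 (shut) to 1 (fully open). In form: {"dp": [[x, y, z], ...], "dr": [[ax, ay, az], ...], "jaw": [jaw, ...]}. A call has 1 to 20 rows; each row is the pose to reach, as a shift and turn from the pose commanded when the call began, along the tool's axes at that moment; what a row does not reach only later rows make up. A row lasts 1/8 s, in which the tool goes at most 62.5 mm and 10.7 degrees, less where a joint would pass 70% of its speed; a pose out of reach is approached as far as the arm can. A call with a number of a shift or a turn outside -1 to 1 is refused whole. A call with a gripper value outside its range is refused whole. The fingers move at their own pace and stop on an object; "squeeze" is the grip in N (left out, the last holds). Time passes only in rows, so rows that repeat a pose let the fingers close. It gives the time, the measured TCP pose, the force and the opening at its end, in the units of the state.
- status.state(): the state, without advancing time (a new reading comes with each control period).
- eyes.capture(name): name is "side" or "top" or "wrist"; returns (picture, depth): 400x640x3 uint8, red, green, blue; 400x640 float32, mm along the optical axis (not along the pixel's ray), 0 where there is no reading.
- eyes.get_calibration(name): a dict with "fx", "fy", "cx", "cy" (pixels), "D" ([k1, k2, p1, p2, k3] as OpenCV has them; the pictures are not rectified), "position" and "orientation" of the camera in the world; the wrist camera has in their place "mount" (4x4, takes a point from camera to tool coordinates, whose origin is the TCP and whose axes are the flange's). Camera axes: x right, y up, looking along -z (the intrinsics and any distortion apply to the point x, -y, -z); pixel columns grow to the right and rows downward; lengths in mm; the calibration is good to about 2 mm. A picture is of the moment at which its call begins: read the wrist's pose just before it. get_calibration takes no time and is no camera call.
- workorder.sign_off(): hands the job in, once; it reports no verdict.
Trained networks look in the newest picture that a camera, given by its name, has taken for a name from the list of things; names that differ only in an ending like _2 or _b are one class to them, and where a whole thing is asked for, a point or a joint stands for the part that bears it (a point fixed in the world has none). Each returns a list of dicts, best first, with "confidence" (0 to 1); they miss things now and then, are a little off and sometimes report something else, mostly with a low value. They report only what shows in the picture. A call takes as long as a camera call. They do not tell look-alikes from the thing itself.
- spotter.regions_of(camera, label): "region" (400x640 bool, what is visible of it) and "box" ([left, top, right, bottom] in pixels, round what is visible of it).
The state is a dict: "t": time; "q": joint angles; "dq": joint speeds; "joint_efforts": joint torques, N m; "tcp_pos": TCP position; "tool_rot": TCP orientation; "force": force on the tool from outside, world axes, zero at the start; "torque": the same for the moment, N m; "finger_gap": finger opening in mm.
Only numpy, scipy, OpenCV 4.12 (cv2) and the standard library are available. Lean on these libraries where they do the work, as an engineer would, in place of code of your own. Each camera call takes 0.05 s, during which the arm holds its last target. There are 200 camera calls.

### The job

Take the flat lid off the dry-block heater and lean it against the slide cabinet, handle facing out, about halfway upright with its lower edge on the bench. Then grip the aluminium block, which sits tight in the well, and work it out by rocking it side to side while easing it up: a straight pull only lifts the heater, which must stay standing on the bench where it is. Finish still holding the block level over its well, just clear of it (about a finger's breadth), so that the well can be wiped; leave the other bench things alone.

Things in the scene. Friction and masses are not known exactly. Their poses are not given: they have to be found in the camera images.
- heater: Dry-block heater: white box, 200 mm deep (x) by 180 wide (y), flat deck 85 mm above the bench, 2.6 kg, standing loose on rubber feet. Origin: centre of underside; x points from the sloping control panel (front 35 mm of the depth) to the back, z up. A straight pull of about 30 N on the block lifts it; pushing or over-rocking shifts or tips it.
- well_mouth (a point): Centre of the rectangular well's mouth, at deck height, 15 mm behind the heater's middle; axes as the heater's. Well: 83 mm (x) by 56 (y), 30 deep. In each long wall (y = +28, -28 mm) a sprung steel strip, 12 mm below the deck, stands 3 mm into the well and presses on the block's long face with about 37 N, yielding up to 3 mm.
- block: Aluminium heating block with two rows of tube holes, 80 mm (x) by 50 (y) by 60 tall, 0.5 kg. Origin: centre of underside; axes as the heater's at the start, when it is fully down: 30 mm in the well, 30 mm proud of the deck, to be gripped across its 50 mm width. The strips hold it by friction (about 45 N) until it has risen 18 mm; then it is loose.
- block_top (a point): Centre of the block's top, 60 mm above its underside. In the well the block rocks about its x axis by up to about 0.15 rad each way, pivoting level with the strips (42 mm below this point when seated). While it turns, friction does not oppose a small rise, up to about 4 mm per swing of 0.2 rad, so it takes several swings to both sides.
- lid: Flat grey plastic lid, 100 mm (x) by 110 mm (y) by 6 mm, 0.11 kg, lying loose on top of the block (its underside 115 mm above the bench). Origin: centre of its underside; z is its upward normal. In its middle stands a black bar handle, 60 mm long (x), 14 mm thick (y), 25 mm high. Leaned, it stands by friction when about 40 to 75 degrees from horizontal.
- lid_handle (a point): Middle of the top of the lid's handle, 31 mm above the lid's underside.
- cabinet: Slide cabinet: heavy grey steel box with three small drawers in its front, 180 mm deep (x) by 110 mm wide (y) by 130 mm tall, fixed. Origin: centre of its underside; the drawer front looks to its own -x (roughly to the robot), its two plain flat sides to +y and -y. It and the heater stand side by side, either one on the left.
- tube_rack: Bystander: rack of capped blood tubes, 60 by 124 mm, 90 mm tall. Origin: centre of underside (as for all bystanders).
- tip_box: Bystander: closed pipette tip box, 88 by 128 mm, 74 mm tall.
- vortex_mixer: Bystander: vortex mixer, 145 by 120 mm, 138 mm tall.
- reagent_bottle: Bystander: capped bottle, 70 mm across, 150 mm tall.
- specimen_cup: Bystander: lidded cup, 66 mm across, 68 mm tall, between heater and cabinet.
- timer: Bystander: flat timer, 50 by 70 by 18 mm, between heater and cabinet.
- pipette: Bystander: pipette lying on its side, 270 mm long, 50 mm wide, 25 mm high.
Not all that is in view belongs to the job. What is meant by the lid is not turquoise, and is the larger of those in its own colour. What is shaped like the cabinet but orange is not meant.

How it is judged (in metres and radians):
On the way, in this order (a step that is already met when the one before it is completed fails the run):
1. the lid leans by itself against the cabinet, one edge on the bench (angle between lid's own z axis and vertical between 0.6 and 1.35 rad and height (world z) of lid below 0.075 m and contact force between lid and cabinet above 0.05 N and contact force between lid and the arm below 0.05 N and contact force between lid and the fingers below 0.05 N and contact force between lid and heater below 0.05 N and linear speed of lid below 0.02 m/s), for 0.2 s.
2. the block, still tight in the well, is rocked to its one side (z of block in the frame of well_mouth below -0.012 m and angle between block's own y axis and vertical below 1.5358 rad).
3. and to its other side, still tight in the well (z of block in the frame of well_mouth below -0.012 m and angle between block's own y axis and vertical above 1.6058 rad).
4. the block is out of the well (z of block in the frame of well_mouth above 0.002 m).
At the end, for the whole second after the job is handed in: The gripper still holds the block, still and level (7 degrees), underside 4 to 45 mm above the deck, within 25 mm of the well's middle, clear of the heater. Heater level on the bench, moved under 40 mm. Lid leans untouched, handle out, on the cabinet at 35 to 77 degrees, lower edge on the bench (all of step 1 and z of block in the frame of well_mouth between 0.004 and 0.045 m and horizontal distance between block and well_mouth below 0.025 m and angle between block's own z axis and vertical below 0.12 rad and contact force between block and heater below 0.05 N and contact force between block and the fingers above 2 N and linear speed of block below 0.03 m/s and angle between heater's own z axis and vertical below 0.03 rad and height (world z) of heater below 0.003 m and distance of heater from where it was at the start of the episode below 0.04 m); the arm keeps its last pose, push and grip.
It fails at once if the heater is lifted off the bench or tipped (over 8 mm or 5 degrees) or shoved more than 40 mm (height (world z) of heater above 0.008 m or angle between heater's own z axis and vertical above 0.09 rad or distance of heater from where it was at the start of the episode above 0.04 m).
It fails at once if a bystander is moved more than 30 mm (distance of any of tube_rack, tip_box, vortex_mixer, reagent_bottle, specimen_cup, timer, pipette from where it was at the start of the episode above 0.03 m).
It also fails if it takes over 58 s, if anything falls off the work surface, if the arm or the gripper's body presses on something with over 40 N, if the wrist force passes 120 N, or if a joint passes its speed limit or range.

## Working session

There is one attempt and no reset: what is moved stays moved. The work goes in short steps, Python scripts to look and compute and a tool call to move; the robot and the scene stay as the last step left them, time stands still between calls to the robot, and variables do not carry over. Pictures are saved under pics/ and viewed, about 8 in all and at most 12, crops included, and the job is handed in when it is done.

Besides the shell and the picture viewer there is one more tool, called after "Call:" as name(argument=value, ...), one argument or row to a line, values as JSON. servo_tool: Moves the arm, as the interface text tells. Its arguments: {"type":"object","properties":{"dp":{"type":"array","items":{"type":"array","items":{"type":"number","minimum":-1,"maximum":1}}},"dr":{"type":"array","items":{"type":"array","items":{"type":"number","minimum":-1,"maximum":1}}},"jaw":{"type":"array","items":{"type":"number"}},"squeeze":{"type":"number"}},"required":["dp","dr","jaw"]}

```bash
ls; mkdir -p pics; cat > h.py <<'E'
import numpy as np, cv2
from rig import status, eyes, workorder, spotter, r
def world(name, depth, st=None, cal=None):
    c=cal or eyes.get_calibration(name)
    K=np.array([[c['fx'],0,c['cx']],[0,c['fy'],c['cy']],[0,0,1.]])
    H,W=depth.shape
    u,v=np.meshgrid(np.arange(W),np.arange(H))
    p=cv2.undistortPoints(np.stack([u,v],-1).reshape(-1,1,2).astype(float),K,np.array(c['D'],float)).reshape(H,W,2)
    P=np.stack([p[...,0]*depth,-p[...,1]*depth,-depth],-1)
    if 'mount' in c:
        M=np.array(c['mount']); P=P@M[:3,:3].T+M[:3,3]
        R=np.array(st['tool_rot']); t=np.array(st['tcp_pos'])
    else: R=np.array(c['orientation']); t=np.array(c['position'])
    P=P@R.T+t
    P[depth<=0]=np.nan
    return P
def save(n,im): cv2.imwrite('pics/'+n,im[...,::-1])
E
python3 - <<'E'
from h import *
print(status.state())
ims=[]
for n in ['top','side']:
    im,d=eyes.capture(n); save(n+'0.png',im); np.save(n+'d.npy',d); P=world(n,d)
    print(n,{k:np.round(v,3).tolist() if k!='D' else v for k,v in eyes.get_calibration(n).items()})
    for l in ['heater','block','lid','lid_handle','cabinet','tube_rack','specimen_cup','timer','pipette','tip_box','vortex_mixer','reagent_bottle']:
        for o in spotter.regions_of(n,l)[:3]:
            q=P[o['region']]; 
            print(n,l,round(o['confidence'],2),o['box'],np.round(np.nanmedian(q,0)),np.round(np.nanpercentile(q[:,2],95)))
print(eyes.get_calibration('wrist'), r.grip_point_offset)
E
```

```text
pics
{'t': 0.0, 'q': array([-1.41226300e+00,  5.28635456e-02,  1.40173121e+00, -1.25538786e-05,
        1.68860257e+00, -7.02671647e-02]), 'dq': array([-0.00095776,  0.0015059 , -0.00048687, -0.00114627,  0.00130259,
       -0.00192684]), 'joint_efforts': array([-2.20003894e-03, -3.81666040e+01, -3.60195351e+01, -2.00524210e-04,
        6.18069927e-03, -3.06971242e-05]), 'tcp_pos': array([ 119.06278062, -511.01009523,  230.45513912]), 'tool_rot': array([[ 9.73939500e-01,  2.26807802e-01, -2.65640610e-04],
       [ 2.26807935e-01, -9.73938220e-01,  1.58258329e-03],
       [ 1.00224695e-04, -1.60158978e-03, -9.99998712e-01]]), 'force': array([ 0.24334211, -0.36777259, -0.5573278 ]), 'torque': array([-0.03071908,  0.0085013 , -0.00565904]), 'finger_gap': 85.121604845487}
top {'fx': 460.223, 'fy': 460.223, 'cx': 324.138, 'cy': 204.027, 'D': array([-0.0309103,  0.       ,  0.       ,  0.       ,  0.       ]), 'position': [395.773, -10.489, 1634.639], 'orientation': [[0.018, 0.997, -0.081], [-1.0, 0.018, -0.003], [-0.001, 0.081, 0.997]]}
top heater 0.81 [357.3, 151.3, 414.2, 212.1] [ 568. 
[... 2852 characters left out ...]
ortex_mixer 0.63 [299.7, 134.4, 338.4, 157.3] [662. 420.  97.] 137.0
side reagent_bottle 0.94 [438.7, 277.1, 480.9, 342.8] [ 668. -490.   87.] 150.0
{'fx': 328.90024418048034, 'fy': 328.90024418048034, 'cx': 319.2210015184355, 'cy': 205.6865522475597, 'D': array([-0.00656983,  0.        ,  0.        ,  0.        ,  0.        ]), 'mount': array([[-5.22467686e-04,  9.63586979e-01,  2.67394578e-01,
         6.62738313e+01],
       [ 9.99999307e-01,  2.21421355e-04,  1.15600171e-03,
        -1.41579633e-01],
       [ 1.05470133e-03,  2.67394997e-01, -9.63586427e-01,
        -1.42086780e+02],
       [ 0.00000000e+00,  0.00000000e+00,  0.00000000e+00,
         1.00000000e+00]])} 18.700000000000003
```

```bash
python3 - <<'E'
import cv2
a=cv2.imread('pics/top0.png')[120:330,150:490]; a=cv2.resize(a,None,fx=2.3,fy=2.3); cv2.imwrite('pics/t1.png',a); print(a.shape)
E
```

```text
(483, 782, 3)
```

View pics/t1.png

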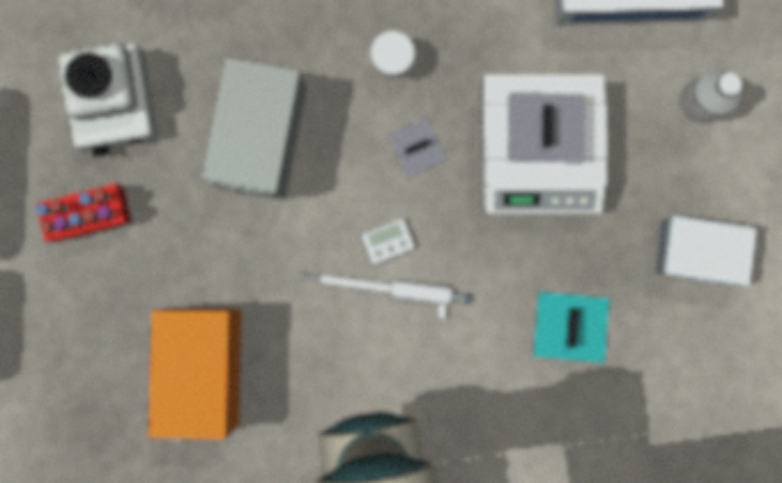

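```bash
python3 - <<'E'
from h import *
d=np.load('topd.npy'); P=world('top',d)
def rect(m,n):
    q=P[m][:,:2].astype(np.float32); c,s,a=cv2.minAreaRect(q)
    lo,hi=np.percentile(q,[1,99],0)
    # PCA
    print(n,len(q),'c',np.round(c),'s',np.round(s),'a',round(a,1),'mean',np.round(q.mean(0)))
X,Y,Z=P[...,0],P[...,1],P[...,2]
box=lambda x0,x1,y0,y1,z0,z1:(X>x0)&(X<x1)&(Y>y0)&(Y<y1)&(Z>z0)&(Z<z1)
rect(box(480,750,100,310,118,140),'cabinet')
rect(box(480,740,-320,-110,70,160),'heater')
rect(box(480,740,-320,-110,106,160),'lid')
rect(box(480,740,-320,-110,132,160),'handle')
for n,b in dict(mix=box(560,760,350,520,30,160),cup=box(690,800,-40,60,30,90),small=box(560,640,-70,20,10,40),timer=box(420,490,-50,60,10,30),pip=box(350,420,-150,150,10,40)).items(): rect(b,n)
E
```

```text
cabinet 1834 c [613. 211.] s [111. 184.] a 80.3 mean [612. 211.]
heater 2899 c [ 604. -219.] s [197. 179.] a 0.4 mean [ 606. -217.]
lid 1004 c [ 618. -216.] s [ 99. 111.] a 0.8 mean [ 617. -216.]
handle 80 c [ 618. -214.] s [57. 13.] a 0.4 mean [ 618. -214.]
mix 1579 c [659. 443.] s [159. 122.] a 11.0 mean [658. 433.]
cup 287 c [735.   8.] s [65. 62.] a 1.1 mean [735.   9.]
small 52 c [608. -29.] s [64. 62.] a 24.8 mean [601. -30.]
timer 272 c [459.  -1.] s [50. 97.] a 22.9 mean [454.  12.]
pip 353 c [399.  10.] s [268.  62.] a 78.1 mean [381.  -8.]
```

Call:
servo_tool(
  dp=[
    [0, 0, -0.5],
    [0, 0, -0.5],
    [0.0, 0, -0.5],
    [0.0, 0, -0.5],
    [0.0, 0, -0.5],
    [0.0, 0, -0.5],
  ],
  dr=[
    [0.2, 0, 0],
    [0.4, 0, 0],
    [0.4, 0, 0],
    [0.4, 0, 0],
    [0.4, 0, 0],
    [0.4, 0, 0],
  ],
  jaw=[0, 0, 0, 0, 0, 0],
)

```text
t: 2.05
tcp_pos: [119.0, -510.7, 331.3]
tool_rot: [[0.974, 0.216, -0.07], [0.227, -0.926, 0.301], [0.0, -0.309, -0.951]]
force: [-0.6, -0.1, 0.6]
finger_gap: 42.9
```

```bash
cat >> h.py <<'E'
from scipy.spatial.transform import Rotation as Ro
def plan(pos,R,st=None):
    st=st or status.state(); T=np.array(st['tool_rot']); p=np.array(st['tcp_pos'])
    dp=T.T@(np.array(pos)-p)/200; dr=Ro.from_matrix(T.T@R).as_rotvec()/(np.pi/4)
    print('dp',np.round(dp,3).tolist(),'dr',np.round(dr,3).tolist())
def rot(yaw,tilt=0): # tilt about tool x (deg), yaw of tool x (deg)
    B=np.diag([1.,-1,-1]); return Ro.from_euler('z',yaw,degrees=True).as_matrix()@Ro.from_euler('x',tilt,degrees=True).as_matrix()@B
E
python3 - <<'E'
from h import *
plan([290,-410,331],rot(0)); plan([618,-216,250],rot(0))
E
```

```text
dp [0.947, -0.282, 0.093] dr [-0.398, 0.046, 0.289]
dp [2.764, -0.701, 0.655] dr [-0.398, 0.046, 0.289]
```

Call:
servo_tool(
  dp=[
    [0.3, -0.08, 0.03],
    [0.6, -0.18, 0.06],
    [0.9, -0.25, 0.08],
    [0.95, -0.28, 0.09],
    [0.95, -0.28, 0.09],
  ],
  dr=[
    [-0.2, 0.02, 0.14],
    [-0.4, 0.046, 0.29],
    [-0.4, 0.046, 0.29],
    [-0.4, 0.046, 0.29],
    [-0.4, 0.046, 0.29],
  ],
  jaw=[0, 0, 0, 0, 0],
)

```text
t: 2.68
tcp_pos: [290.8, -410.5, 331.6]
tool_rot: [[1.0, 0.001, 0.0], [0.001, -1.0, -0.002], [0.0, 0.002, -1.0]]
force: [-0.1, 0.2, 0.5]
finger_gap: 42.8
```

Call:
servo_tool(
  dp=[
    [0.3, -0.2, 0],
    [0.6, -0.4, 0],
    [0.9, -0.6, 0],
    [1, -0.65, 0],
    [1, -0.65, 0],
  ],
  dr=[
    [0, 0, 0],
    [0, 0, 0],
    [0, 0, 0],
    [0, 0, 0],
    [0, 0, 0],
  ],
  jaw=[0, 0, 0, 0, 0],
)

```text
t: 3.3
tcp_pos: [492.1, -280.9, 329.9]
tool_rot: [[1.0, 0.001, -0.002], [0.001, -1.0, -0.0], [-0.002, 0.0, -1.0]]
force: [-0.8, -0.7, -0.7]
finger_gap: 42.6
```

```bash
python3 - <<'E'
from h import *
s=status.state(); print(s['tcp_pos'],s['q'],s['t'])
plan([590,-216,270],rot(0))
E
```

```text
[ 492.1322402  -280.87930146  329.93366439] [-5.83285841e-01  1.74851957e-01  1.07372434e+00 -1.07830984e-03
  1.89415200e+00  9.86155745e-01] 3.3
dp [0.49, -0.324, 0.299] dr [0.0, 0.002, 0.001]
```

Call:
servo_tool(
  dp=[
    [0.25, -0.16, 0.15],
    [0.49, -0.325, 0.3],
    [0.49, -0.325, 0.3],
    [0.49, -0.325, 0.3],
  ],
  dr=[
    [0, 0, 0],
    [0, 0, 0],
    [0, 0, 0],
    [0, 0, 0],
  ],
  jaw=[0, 0, 0, 0],
)

```text
t: 3.8
tcp_pos: [588.2, -218.0, 271.1]
tool_rot: [[1.0, -0.003, -0.001], [-0.003, -1.0, -0.002], [-0.001, 0.002, -1.0]]
force: [-0.1, -0.4, 0.3]
finger_gap: 42.8
```

```bash
python3 - <<'E'
from h import *
s=status.state(); print(s['tcp_pos'],s['t'])
im,d=eyes.capture('wrist'); save('w1.png',im); P=world('wrist',d,s)
X,Y,Z=P[...,0],P[...,1],P[...,2]
box=lambda x0,x1,y0,y1,z0,z1:(X>x0)&(X<x1)&(Y>y0)&(Y<y1)&(Z>z0)&(Z<z1)
for n,b in dict(heater=box(480,740,-330,-110,70,95),lid=box(480,740,-330,-110,112,128),handle=box(480,740,-330,-110,138,155)).items():
    q=P[b]; c,sz,a=cv2.minAreaRect(q[:,:2].astype(np.float32)); print(n,len(q),np.round(c,1),np.round(sz,1),round(a,1),np.round(np.median(q,0),1))
E
```

```text
[ 588.22316566 -218.0466838   271.08297739] 3.8
heater 18938 [ 607.9 -218.3] [191.7 180.7] 1.1 [ 630.4 -223.9   84.2]
lid 12707 [ 619.3 -215. ] [110.4 100.4] 89.9 [ 623.3 -216.1  120.4]
handle 1229 [ 619.6 -214.7] [13.3 59.7] 90.0 [ 621.  -214.9  145.2]
```

View pics/w1.png

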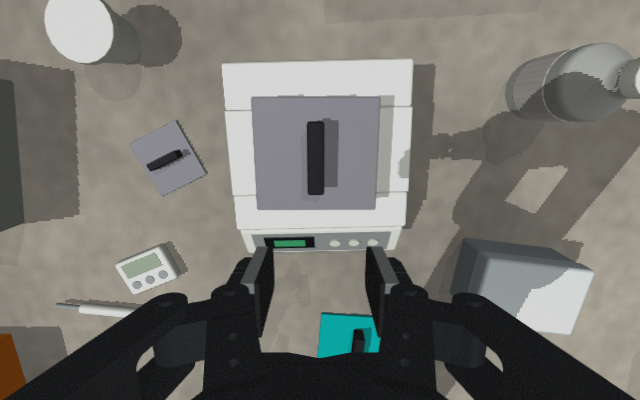

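Call:
servo_tool(
  dp=[
    [0.157, -0.015, 0.2],
    [0.157, -0.015, 0.4],
    [0.157, -0.015, 0.6],
    [0.157, -0.015, 0.715],
    [0.157, -0.015, 0.715],
    [0.157, -0.015, 0.715],
    [0.157, -0.015, 0.715],
    [0.157, -0.015, 0.715],
    [0.157, -0.015, 0.715],
    [0.157, -0.015, 0.715],
  ],
  dr=[
    [0, 0, 0],
    [0, 0, 0],
    [0, 0, 0],
    [0, 0, 0],
    [0, 0, 0],
    [0, 0, 0],
    [0, 0, 0],
    [0, 0, 0],
    [0, 0, 0],
    [0, 0, 0],
  ],
  jaw=[0, 0, 0, 0, 0, -0.8, -0.8, -0.8, -0.8, -0.8],
  squeeze=30,
)

```text
t: 5.1
tcp_pos: [621.1, -214.6, 131.1]
tool_rot: [[1.0, -0.001, 0.004], [-0.001, -1.0, -0.004], [0.004, 0.004, -1.0]]
force: [-2.2, -1.2, 6.0]
finger_gap: 13.2
```

Call:
servo_tool(
  dp=[
    [0, 0, -0.1],
    [0, 0, -0.3],
    [0, 0, -0.6],
    [0, 0, -0.8],
    [0, 0, -0.8],
  ],
  dr=[
    [0, 0, 0],
    [0, 0, 0],
    [0, 0, 0],
    [0, 0, 0],
    [0, 0, 0],
  ],
  jaw=[-0.8, -0.8, -0.8, -0.8, -0.8],
)

```text
t: 5.72
tcp_pos: [621.3, -213.4, 294.7]
tool_rot: [[1.0, -0.0, 0.009], [-0.0, -1.0, -0.005], [0.009, 0.005, -1.0]]
force: [0.2, -0.6, -1.6]
finger_gap: 13.0
```

Call:
servo_tool(
  dp=[
    [0, -0.2, 0],
    [0, -0.5, 0],
    [0, -0.7, 0],
    [0, -0.7, 0],
    [0, -0.7, 0],
  ],
  dr=[
    [0.2, 0, 0],
    [0.4, 0, 0],
    [0.6, 0, 0],
    [0.6, 0, 0],
    [0.6, 0, 0],
  ],
  jaw=[-0.8, -0.8, -0.8, -0.8, -0.8],
)

```text
t: 6.35
tcp_pos: [620.4, -74.1, 287.8]
tool_rot: [[1.0, -0.001, 0.0], [-0.001, -0.893, 0.45], [-0.0, -0.45, -0.893]]
force: [0.9, -0.3, -0.2]
finger_gap: 13.3
```

```bash
python3 - <<'E'
from h import *
s=status.state(); print(s)
E
```

```text
{'t': 6.35, 'q': array([-0.36901085,  0.41853742,  0.92314418,  0.46740114,  1.93984373,
        1.3434093 ]), 'dq': array([-0.00329263, -0.00607684, -0.01352379,  0.00692608,  0.00031603,
        0.00298107]), 'joint_efforts': array([ 2.73165694e-01, -5.20476687e+01, -3.54241240e+01,  1.62010543e+00,
        3.98117825e-01,  7.15577829e-03]), 'tcp_pos': array([620.42885928, -74.08019485, 287.76420328]), 'tool_rot': array([[ 9.99999282e-01, -1.16094035e-03,  2.96699681e-04],
       [-1.17013877e-03, -8.92802611e-01,  4.50446587e-01],
       [-2.58047368e-04, -4.50446611e-01, -8.92803329e-01]]), 'force': array([ 0.93572062, -0.31387057, -0.1602484 ]), 'torque': array([-0.29876692,  0.02206026,  0.00265165]), 'finger_gap': 13.332735584381934}
```

```bash
cat >> h.py <<'E'
n=np.array([-0.169,-0.986,0]); F=np.array([603.7,156.8,0])
def lean(o,z): return F+o*n+[0,0,z]
E
python3 - <<'E'
from h import *
plan(lean(140,110),rot(-9.7,58))
R=rot(-9.7,58); print(np.round(R.T@n,3),np.round(R.T@[0,0,1],3))
E
```

```text
dp [-0.202, -0.014, 1.003] dr [0.692, 0.146, 0.16]
[-0.     0.53  -0.848] [ 0.    -0.848 -0.53 ]
```

Call:
servo_tool(
  dp=[
    [-0.05, 0, 0.1],
    [-0.1, 0, 0.25],
    [-0.15, 0, 0.45],
    [-0.2, -0.014, 0.7],
    [-0.202, -0.014, 1],
    [-0.202, -0.014, 1],
    [-0.202, -0.014, 1],
  ],
  dr=[
    [0.2, 0.03, 0.04],
    [0.4, 0.1, 0.1],
    [0.6, 0.146, 0.16],
    [0.692, 0.146, 0.16],
    [0.692, 0.146, 0.16],
    [0.692, 0.146, 0.16],
    [0.692, 0.146, 0.16],
  ],
  jaw=[-0.8, -0.8, -0.8, -0.8, -0.8, -0.8, -0.8],
)

```text
t: 7.22
tcp_pos: [581.4, 18.7, 113.1]
tool_rot: [[0.986, -0.086, 0.144], [-0.168, -0.522, 0.836], [0.004, -0.849, -0.529]]
force: [0.8, -0.7, -0.5]
finger_gap: 13.1
```

```bash
python3 - <<'E'
from h import *
s=status.state(); print(s['t'],s['q'],s['tcp_pos'],s['force'])
im,d=eyes.capture('side'); cv2.imwrite('pics/s2.png',cv2.resize(im[120:320,220:480,::-1],None,fx=3,fy=3)); P=world('side',d)
for n_ in ['side']:
  P=world('side',d)
  # cabinet side face points
  X,Y,Z=P[...,0],P[...,1],P[...,2]
  m=(X>500)&(X<720)&(Y>100)&(Y<190)&(Z>15)&(Z<120)
  q=P[m]; print(m.sum(),np.nanmedian((q-F)@n), np.nanpercentile((q-F)@n,[5,25,75,95]), np.polyfit(q[:,0],q[:,1],1))
plan(lean(55,62),rot(-9.7,58)); plan(lean(44,60),rot(-9.7,58)); plan(lean(44,54),rot(-9.7,58))
E
```

```text
7.225 [-0.44280528  0.43436844  1.47508903  0.95794144  1.60981463  1.13740134] [581.39824362  18.70210909 113.10375255] [ 0.78469455 -0.72321923 -0.47064604]
233 -0.447882782574594 [-4.68813041 -2.23138051  1.31501088  3.53082118] [-1.57585687e-01  2.52706538e+02]
dp [-0.01, -0.006, 0.498] dr [-0.001, -0.003, 0.005]
dp [-0.01, -0.027, 0.55] dr [-0.001, -0.003, 0.005]
dp [-0.01, -0.001, 0.566] dr [-0.001, -0.003, 0.005]
```

View pics/s2.png

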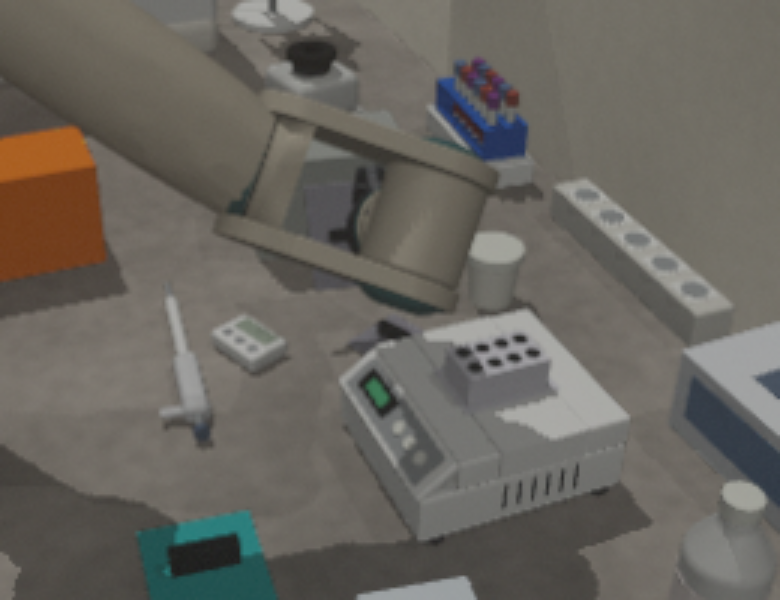

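Call:
servo_tool(
  dp=[
    [-0.01, -0.005, 0.2],
    [-0.01, -0.02, 0.4],
    [-0.01, -0.02, 0.5],
    [-0.01, -0.027, 0.535],
    [-0.01, -0.027, 0.55],
    [-0.01, -0.027, 0.55],
  ],
  dr=[
    [0, 0, 0],
    [0, 0, 0],
    [0, 0, 0],
    [0, 0, 0],
    [0, 0, 0],
    [0, 0, 0],
  ],
  jaw=[-0.8, -0.8, -0.8, -0.8, -0.8, -0.8],
)

```text
t: 8.02
tcp_pos: [594.9, 114.2, 58.2]
tool_rot: [[0.986, -0.088, 0.144], [-0.169, -0.521, 0.837], [0.001, -0.849, -0.528]]
force: [-0.4, 0.1, -1.7]
finger_gap: 13.3
```

Call:
servo_tool(
  dp=[
    [0, 0.008, 0.005],
    [0, 0.015, 0.01],
    [0, 0.015, 0.01],
  ],
  dr=[
    [0, 0, 0],
    [0, 0, 0],
    [0, 0, 0],
  ],
  jaw=[-0.8, -0.8, -0.8],
)

```text
t: 8.4
tcp_pos: [594.9, 114.7, 55.0]
tool_rot: [[0.986, -0.088, 0.143], [-0.168, -0.52, 0.838], [0.001, -0.85, -0.527]]
force: [-2.2, -1.7, 4.6]
finger_gap: 13.0
```

Call:
servo_tool(
  dp=[
    [0, 0, 0],
    [0, 0, 0],
    [0, 0, 0],
    [0, 0, 0],
    [0, 0, -0.05],
    [0, 0, -0.15],
    [0, 0, -0.3],
    [0, 0, -0.45],
    [0, 0, -0.45],
  ],
  dr=[
    [0, 0, 0],
    [0, 0, 0],
    [0, 0, 0],
    [0, 0, 0],
    [0, 0, 0],
    [0, 0, 0],
    [0, 0, 0],
    [0, 0, 0],
    [0, 0, 0],
  ],
  jaw=[-0.6, -0.4, -0.3, -0.3, -0.3, -0.3, -0.3, -0.3, -0.3],
)

```text
t: 9.52
tcp_pos: [582.6, 37.0, 103.6]
tool_rot: [[0.985, -0.087, 0.147], [-0.171, -0.522, 0.836], [0.004, -0.849, -0.529]]
force: [-0.7, 0.5, -0.2]
finger_gap: 30.0
```

```bash
python3 - <<'E'
from h import *
s=status.state(); print(s['t'],s['tcp_pos'],s['force'])
im,d=eyes.capture('wrist'); save('w3.png',im); P=world('wrist',d,s)
for o in spotter.regions_of('wrist','lid')[:2]:
    q=P[o['region']]; q=q[~np.isnan(q[:,0])]; print(o['confidence'],o['box'],np.median(q,0),np.percentile(q[:,2],[2,98]))
    if 1:
        m=q-np.median(q,0); keep=np.ones(len(q),bool)
        for _ in range(5):
            c=q[keep].mean(0); v=np.linalg.svd(q[keep]-c,full_matrices=False)[2][2]; keep=abs((q-c)@v)<3
        print('normal',v,'tilt',np.degrees(np.arccos(abs(v[2]))),keep.sum(),c)
plan([581,0,200],rot(0,30)); plan([618,-216,250],rot(0))
E
```

```text
9.525 [582.57295926  37.01274774 103.5620641 ] [-0.67058216  0.50242901 -0.24327031]
0.94 [484.1, 82.8, 637.9, 291.2] [606.00964808 -30.46467677   3.69555836] [ 1.9925982  20.88374555]
normal [-6.42497472e-05 -1.85068661e-03  9.99998285e-01] tilt 0.10610047351452381 19242 [604.20117572 -27.34270056   3.55841017]
0.61 [246.2, 139.3, 392.4, 268.5] [602.06229931 117.5755886   56.68195835] [ 4.67250793 92.75297345]
normal [-0.13667618 -0.82770051  0.54427153] tilt 57.02510365233017 14654 [601.53453631 122.42397259  48.48468827]
dp [0.03, -0.315, -0.424] dr [-0.623, -0.152, -0.157]
dp [0.395, 0.018, -1.434] dr [-1.288, -0.11, -0.197]
```

View pics/w3.png

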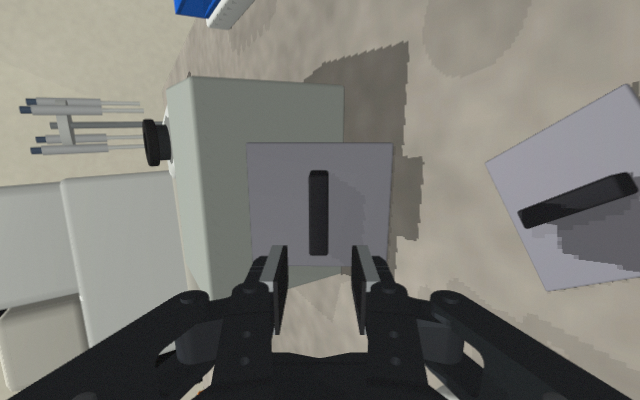

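Call:
servo_tool(
  dp=[
    [0, 0, -0.15],
    [0.01, -0.1, -0.3],
    [0.03, -0.315, -0.424],
    [0.03, -0.315, -0.424],
    [0.03, -0.315, -0.424],
  ],
  dr=[
    [0, 0, 0],
    [-0.2, -0.05, -0.05],
    [-0.4, -0.1, -0.1],
    [-0.623, -0.152, -0.157],
    [-0.623, -0.152, -0.157],
  ],
  jaw=[-0.3, 0, 0.3, 0.7, 0.7],
)

```text
t: 10.25
tcp_pos: [581.7, 2.9, 201.6]
tool_rot: [[1.0, 0.006, 0.001], [0.005, -0.866, 0.5], [0.004, -0.5, -0.866]]
force: [-0.4, -0.6, -1.1]
finger_gap: 72.6
```

```bash
python3 - <<'E'
from h import *
plan([595,-150,230],rot(0))
E
```

```text
dp [0.063, 0.591, -0.506] dr [-0.667, -0.003, 0.007]
```

Call:
servo_tool(
  dp=[
    [0.02, 0.2, -0.2],
    [0.04, 0.4, -0.38],
    [0.063, 0.591, -0.506],
    [0.063, 0.591, -0.506],
    [0.063, 0.591, -0.506],
  ],
  dr=[
    [-0.2, 0, 0],
    [-0.4, 0, 0],
    [-0.667, -0.003, 0.007],
    [-0.667, -0.003, 0.007],
    [-0.667, -0.003, 0.007],
  ],
  jaw=[0.7, 0.7, 0.7, 0.7, 0.7],
)

```text
t: 10.88
tcp_pos: [593.0, -151.1, 225.6]
tool_rot: [[1.0, -0.003, -0.008], [-0.003, -1.0, 0.005], [-0.008, -0.005, -1.0]]
force: [-0.1, -0.3, -0.7]
finger_gap: 72.6
```

Call:
servo_tool(
  dp=[
    [0, 0.2, 0],
    [0, 0.33, 0],
    [0, 0.33, 0],
    [0, 0.33, 0],
  ],
  dr=[
    [0, 0, 0],
    [0, 0, 0],
    [0, 0, 0],
    [0, 0, 0],
  ],
  jaw=[0.7, 0.7, 0.7, 0.7],
)

```text
t: 11.38
tcp_pos: [593.4, -217.4, 227.3]
tool_rot: [[1.0, -0.003, -0.005], [-0.003, -1.0, 0.003], [-0.005, -0.003, -1.0]]
force: [-0.1, 0.3, 0.2]
finger_gap: 72.6
```

```bash
python3 - <<'E'
from h import *
s=status.state(); print(s['tcp_pos'],s['t'])
im,d=eyes.capture('wrist'); save('w4.png',im); P=world('wrist',d,s); np.save('w4.npy',P)
X,Y,Z=P[...,0],P[...,1],P[...,2]
box=lambda x0,x1,y0,y1,z0,z1:(X>x0)&(X<x1)&(Y>y0)&(Y<y1)&(Z>z0)&(Z<z1)
for n_,b in dict(heater=box(480,740,-330,-110,70,95),blk=box(520,720,-300,-130,108,124)).items():
    q=P[b]; c,sz,a=cv2.minAreaRect(q[:,:2].astype(np.float32)); print(n_,len(q),np.round(c,1),np.round(sz,1),round(a,1),np.round(np.median(q,0),1))
E
```

```text
[ 593.35568542 -217.39189414  227.2570508 ] 11.375
heater 35745 [ 608.4 -218.2] [190.8 181.1] 1.2 [ 628.  -218.6   84.3]
blk 6474 [ 618.5 -218. ] [79.8 49.7] 1.2 [ 621.1 -218.4  114.6]
```

View pics/w4.png

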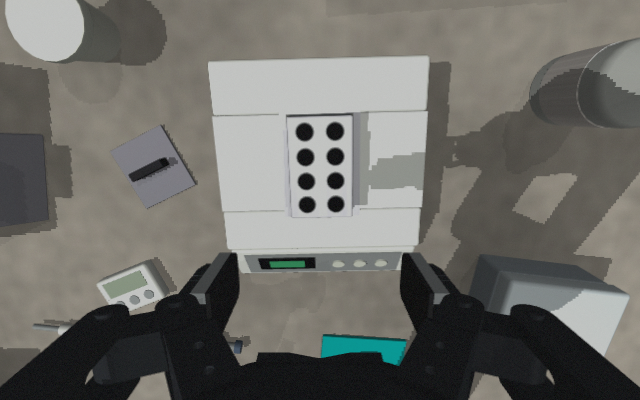

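```bash
python3 - <<'E'
from h import *
plan([618.5,-218,140],rot(1.2)); plan([618.5,-218,90],rot(1.2))
E
```

```text
dp [0.127, 0.004, 0.437] dr [-0.003, 0.006, -0.03]
dp [0.128, 0.005, 0.687] dr [-0.003, 0.006, -0.03]
```

Call:
servo_tool(
  dp=[
    [0.127, 0.004, 0.15],
    [0.127, 0.004, 0.35],
    [0.127, 0.004, 0.45],
    [0.127, 0.004, 0.5],
    [0.128, 0.005, 0.6],
    [0.128, 0.005, 0.67],
    [0.128, 0.005, 0.687],
    [0.128, 0.005, 0.687],
  ],
  dr=[
    [-0.003, 0.006, -0.03],
    [-0.003, 0.006, -0.03],
    [-0.003, 0.006, -0.03],
    [-0.003, 0.006, -0.03],
    [-0.003, 0.006, -0.03],
    [-0.003, 0.006, -0.03],
    [-0.003, 0.006, -0.03],
    [-0.003, 0.006, -0.03],
  ],
  jaw=[0.7, 0.7, 0.7, 0.7, 0.7, 0.7, 0.7, 0.7],
)

```text
t: 12.42
tcp_pos: [618.7, -219.5, 90.8]
tool_rot: [[1.0, 0.02, 0.001], [0.02, -1.0, -0.002], [0.001, 0.002, -1.0]]
force: [-0.1, 0.5, 0.6]
finger_gap: 72.4
```

```bash
python3 - <<'E'
from h import *
s=status.state(); print(s['tcp_pos'],s['force'],s['t'])
im,d=eyes.capture('side'); cv2.imwrite('pics/s5.png',cv2.resize(im[180:310,310:450,::-1],None,fx=4.5,fy=4.5,interpolation=cv2.INTER_CUBIC))
plan([618.5,-218,90],rot(1.2))
E
```

```text
[ 618.73430644 -219.51996696   90.84830025] [-0.14090662  0.5005215   0.59835773] 12.425
dp [-0.002, -0.008, 0.007] dr [0.003, -0.002, -0.001]
```

View pics/s5.png

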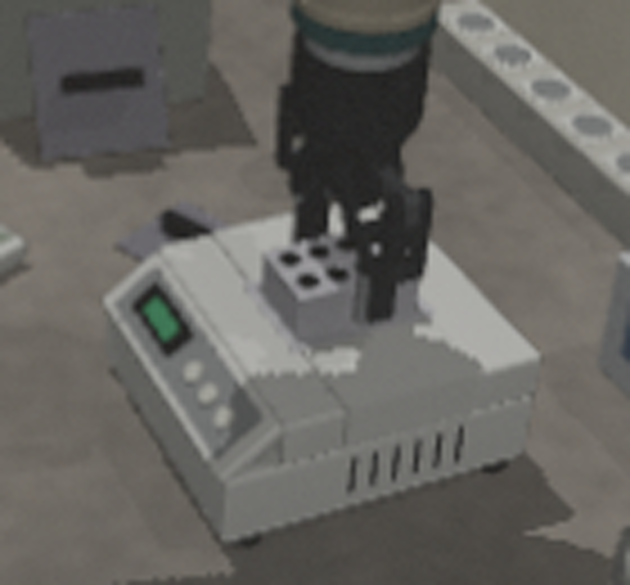

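Call:
servo_tool(
  dp=[
    [0, -0.006, 0],
    [0, -0.006, 0],
    [0, -0.006, 0],
    [0, -0.006, 0],
    [0, -0.006, 0],
    [0, -0.006, 0],
  ],
  dr=[
    [0, 0, 0],
    [0, 0, 0],
    [0, 0, 0],
    [0, 0, 0],
    [0, 0, 0],
    [0, 0, 0],
  ],
  jaw=[0.7, 0.4, 0.1, 0, 0, 0],
  squeeze=90,
)

```text
t: 13.22
tcp_pos: [618.7, -218.1, 91.5]
tool_rot: [[1.0, 0.02, 0.001], [0.02, -1.0, -0.002], [0.001, 0.002, -1.0]]
force: [-2.8, 2.1, 5.6]
finger_gap: 48.4
```

Call:
servo_tool(
  dp=[
    [0, 0.004, -0.002],
    [0, 0.008, -0.004],
    [0, 0.011, -0.006],
    [0, 0.006, -0.009],
    [0, 0, -0.013],
    [0, -0.007, -0.017],
    [0, -0.0125, -0.02],
  ],
  dr=[
    [0.05, 0, 0],
    [0.1, 0, 0],
    [0.14, 0, 0],
    [0.075, 0, 0],
    [0, 0, 0],
    [-0.075, 0, 0],
    [-0.14, 0, 0],
  ],
  jaw=[-0.2, -0.2, -0.2, -0.2, -0.2, -0.2, -0.2],
)

```text
t: 14.1
tcp_pos: [618.6, -214.9, 93.7]
tool_rot: [[1.0, 0.02, 0.003], [0.02, -0.994, -0.111], [0.001, 0.111, -0.994]]
force: [0.9, 0.1, -2.5]
finger_gap: 48.4
```

```bash
python3 - <<'E'
from h import *
s=status.state(); print(s['tcp_pos'],s['force'],s['torque'],s['t'],s['finger_gap'], Ro.from_matrix(s['tool_rot']@rot(1.2).T).as_rotvec())
P=world('wrist',eyes.capture('wrist')[1],s)
X,Y,Z=P[...,0],P[...,1],P[...,2]
def fit(b):
    q=P[b]; A=np.c_[q[:,:2]-[618.5,-218],np.ones(len(q))]
    for _ in range(4):
        c=np.linalg.lstsq(A,q[:,2],rcond=None)[0]; k=abs(A@c-q[:,2])<2; q,A=q[k],A[k]
    print(len(q),'slopes',c)
fit((X>560)&(X<680)&(Y>-250)&(Y<-190)&(Z>108)&(Z<135))
fit((X>560)&(X<700)&(Y>-300)&(Y<-140)&(Z>75)&(Z<95))
E
```

```text
[ 618.61274798 -214.89924151   93.73016949] [ 0.93559422  0.09350951 -2.4761165 ] [ 1.87919866 -0.24402495  0.01611359] 14.1 48.39617090456545 [-0.11114061 -0.00323518 -0.00102842]
19354 slopes [-2.60904875e-04 -1.03866209e-01  1.17283665e+02]
54471 slopes [-7.60916731e-04  9.03075221e-04  8.44635902e+01]
```

```bash
cat >> h.py <<'E'
def rows(phis,rises,py=-217.5,px=618.6,pz=73):
    s=status.state(); T=np.array(s['tool_rot']); p=np.array(s['tcp_pos'])
    h=np.linalg.norm(p[1:]-[py,pz]); D=[];A=[]
    for f,ri in zip(phis,rises):
        t=np.array([px,py+(h+ri)*-np.sin(f),pz+(h+ri)*np.cos(f)])
        R=Ro.from_rotvec([f,0,0]).as_matrix()@rot(1.2)
        D.append(np.round(T.T@(t-p)/200,3).tolist()); A.append(np.round(Ro.from_matrix(T.T@R).as_rotvec()/(np.pi/4),2).tolist())
    print(h); print(D); print(A)
def look(cap='wrist'):
    s=status.state(); print(s['t'],np.round(s['tcp_pos'],1),'F',np.round(s['force'],1),'T',np.round(s['torque'],2),round(s['finger_gap'],1),'phi',np.round(Ro.from_matrix(s['tool_rot']@rot(1.2).T).as_rotvec(),3))
    P=world('wrist',eyes.capture('wrist')[1],s); X,Y,Z=P[...,0],P[...,1],P[...,2]
    for b in [(X>560)&(X<680)&(Y>-250)&(Y<-190)&(Z>108)&(Z<170),(X>560)&(X<700)&(Y>-300)&(Y<-140)&(Z>75)&(Z<95)]:
        q=P[b]; A=np.c_[q[:,:2]-[618.5,-218],np.ones(len(q))]
        for _ in range(5):
            c=np.linalg.lstsq(A,q[:,2],rcond=None)[0]; k=abs(A@c-q[:,2])<2; q,A=q[k],A[k]
        print(len(q),'slopes/z',np.round(c,4), np.round(np.median(q,0),1), np.round((np.percentile(q,1,0)+np.percentile(q,99,0))/2,1))
E
python3 - <<'E'
from h import *
a=[-.07,-.02,.03,.08,.12]; b=[-x for x in a]
rows(a+b+a,0.72*np.arange(1,16))
E
```

```text
21.18966474209205
[[-0.0, 0.007, -0.004], [-0.0, 0.013, -0.007], [-0.0, 0.019, -0.01], [-0.001, 0.025, -0.012], [-0.001, 0.031, -0.015], [-0.001, 0.026, -0.019], [-0.0, 0.02, -0.024], [-0.0, 0.014, -0.028], [-0.0, 0.007, -0.032], [-0.0, 0.001, -0.036], [-0.0, 0.009, -0.039], [-0.0, 0.016, -0.043], [-0.0, 0.024, -0.045], [-0.001, 0.032, -0.047], [-0.001, 0.039, -0.05]]
[[0.06, -0.0, -0.0], [0.12, -0.0, -0.0], [0.18, 0.0, -0.0], [0.25, 0.0, 0.0], [0.3, 0.0, 0.0], [0.23, 0.0, -0.0], [0.17, -0.0, -0.0], [0.11, -0.0, -0.0], [0.04, -0.0, -0.0], [-0.01, -0.0, -0.0], [0.06, -0.0, -0.0], [0.12, -0.0, -0.0], [0.18, 0.0, -0.0], [0.25, 0.0, 0.0], [0.3, 0.0, 0.0]]
```

Call:
servo_tool(
  dp=[
    [0, 0.007, -0.004],
    [0, 0.013, -0.007],
    [0, 0.019, -0.01],
    [0, 0.025, -0.012],
    [0, 0.031, -0.015],
    [0, 0.026, -0.019],
    [0, 0.02, -0.024],
    [0, 0.014, -0.028],
    [0, 0.007, -0.032],
    [0, 0.001, -0.036],
    [0, 0.009, -0.039],
    [0, 0.016, -0.043],
    [0, 0.024, -0.045],
    [0, 0.032, -0.047],
    [0, 0.039, -0.05],
  ],
  dr=[
    [0.06, 0, 0],
    [0.12, 0, 0],
    [0.18, 0, 0],
    [0.25, 0, 0],
    [0.3, 0, 0],
    [0.23, 0, 0],
    [0.17, 0, 0],
    [0.11, 0, 0],
    [0.04, 0, 0],
    [-0.01, 0, 0],
    [0.06, 0, 0],
    [0.12, 0, 0],
    [0.18, 0, 0],
    [0.25, 0, 0],
    [0.3, 0, 0],
  ],
  jaw=[-0.2, -0.2, -0.2, -0.2, -0.2, -0.2, -0.2, -0.2, -0.2, -0.2, -0.2, -0.2, -0.2, -0.2, -0.2],
)

```text
t: 16.02
tcp_pos: [618.7, -222.6, 104.9]
tool_rot: [[1.0, 0.02, -0.002], [0.02, -0.992, 0.125], [0.001, -0.125, -0.992]]
force: [1.5, 2.3, -7.1]
finger_gap: 48.2
```

```bash
python3 - <<'E'
from h import *
look()
b=[.07,.02,-.03,-.08,-.12]; a=[-x for x in b]
rows(b+a+[.08,.04,0,0],np.r_[0.7*np.arange(1,11),7.5,8,8.5,8.5])
E
```

```text
16.025 [ 618.7 -222.6  104.9] F [ 1.5  2.3 -7.1] T [-1.22 -0.38 -0.04] 48.2 phi [ 0.125  0.002 -0.001]
6788 slopes/z [-1.700000e-02  1.745000e-01  1.294696e+02] [ 627.1 -231.1  127.1] [ 622.9 -231.1  127.1]
48538 slopes/z [-2.00000e-04  1.30000e-03  8.44833e+01] [ 666.2 -231.2   84.5] [ 643.2 -220.1   84.4]
32.45439537448008
[[0.0, -0.017, -0.003], [0.0, -0.026, -0.006], [0.0, -0.035, -0.009], [0.001, -0.044, -0.01], [0.001, -0.052, -0.012], [0.001, -0.044, -0.018], [0.0, -0.035, -0.023], [0.0, -0.026, -0.027], [0.0, -0.017, -0.031], [-0.0, -0.009, -0.035], [0.0, -0.017, -0.037], [0.0, -0.025, -0.039], [0.0, -0.034, -0.041], [0.0, -0.034, -0.041]]
[[-0.07, 0.0, -0.0], [-0.14, -0.0, -0.0], [-0.2, -0.0, -0.0], [-0.26, -0.0, -0.0], [-0.31, -0.0, -0.0], [-0.25, -0.0, -0.0], [-0.19, -0.0, -0.0], [-0.12, -0.0, -0.0], [-0.06, 0.0, -0.0], [-0.01, 0.0, -0.0], [-0.06, 0.0, -0.0], [-0.11, -0.0, -0.0], [-0.16, -0.0, -0.0], [-0.16, -0.0, -0.0]]
```

Call:
servo_tool(
  dp=[
    [0, -0.017, -0.003],
    [0, -0.026, -0.006],
    [0, -0.035, -0.009],
    [0, -0.044, -0.01],
    [0, -0.05, -0.012],
    [0, -0.044, -0.018],
    [0, -0.035, -0.023],
    [0, -0.034, -0.027],
    [0, -0.034, -0.03],
    [0, -0.034, -0.03],
  ],
  dr=[
    [-0.07, 0, 0],
    [-0.14, 0, 0],
    [-0.2, 0, 0],
    [-0.26, 0, 0],
    [-0.3, 0, 0],
    [-0.25, 0, 0],
    [-0.19, 0, 0],
    [-0.16, 0, 0],
    [-0.16, 0, 0],
    [-0.16, 0, 0],
  ],
  jaw=[-0.2, -0.2, -0.2, -0.2, -0.2, -0.2, -0.2, -0.2, -0.2, -0.2],
)

```text
t: 17.32
tcp_pos: [618.8, -217.6, 113.1]
tool_rot: [[1.0, 0.019, 0.002], [0.019, -1.0, -0.005], [0.002, 0.005, -1.0]]
force: [-0.2, -7.9, 4.7]
finger_gap: 48.3
```

```bash
python3 - <<'E'
from h import *
look()
E
```

```text
17.325 [ 618.8 -217.6  113.1] F [-0.2 -7.9  4.7] T [-1.5   0.01 -0.02] 48.3 phi [-0.005 -0.002 -0.002]
13274 slopes/z [-1.710000e-02 -1.760000e-02  1.365721e+02] [ 636.2 -213.3  136.2] [ 626.4 -217.1  136.2]
44536 slopes/z [-2.00000e-04  1.10000e-03  8.44761e+01] [ 665.7 -221.1   84.5] [ 642.6 -219.9   84.5]
```

Call:
servo_tool(
  dp=[
    [0, 0.005, -0.01],
    [0, 0.005, -0.025],
    [0, 0.005, -0.045],
    [0, 0.005, -0.07],
    [0, 0.005, -0.1],
    [0, 0.003, -0.125],
    [0, 0.003, -0.125],
    [0, 0.003, -0.125],
  ],
  dr=[
    [0.02, 0, 0],
    [0.02, 0, 0],
    [0.02, 0, 0],
    [0.02, 0, 0],
    [0.02, 0, 0],
    [0.02, 0, 0],
    [0.02, 0, 0],
    [0.02, 0, 0],
  ],
  jaw=[-0.2, -0.2, -0.2, -0.2, -0.2, -0.2, -0.2, -0.2],
)

```text
t: 18.38
tcp_pos: [618.4, -216.9, 137.1]
tool_rot: [[1.0, 0.02, 0.0], [0.02, -1.0, 0.014], [0.001, -0.014, -1.0]]
force: [-0.0, -0.2, -4.6]
finger_gap: 48.3
```

```bash
python3 - <<'E'
from h import *
look()
im,d=eyes.capture('side'); cv2.imwrite('pics/s6.png',cv2.resize(im[150:310,290:460,::-1],None,fx=3.7,fy=3.7,interpolation=cv2.INTER_CUBIC))
q=world('side',d)
for o in spotter.regions_of('side','lid')[:4]: print(o['confidence'],np.nanmedian(q[o['region']],0))
P=world('wrist',eyes.capture('wrist')[1],status.state()); X,Y,Z=P[...,0],P[...,1],P[...,2]
b=(X>480)&(X<740)&(Y>-330)&(Y<-110)&(Z>70)&(Z<95); c=cv2.minAreaRect(P[b][:,:2].astype(np.float32)); print(c)
im2=eyes.capture('wrist')[0]; save('w6.png',im2)
E
```

```text
18.375 [ 618.4 -216.9  137.1] F [-0.  -0.2 -4.6] T [-0.01 -0.05  0.05] 48.3 phi [ 0.014 -0.    -0.001]
7168 slopes/z [-3.620000e-02  1.420000e-02  1.599591e+02] [ 614.  -217.4  160.1] [ 613.7 -217.5  160.1]
35058 slopes/z [-1.00000e-04  1.10000e-03  8.44633e+01] [ 665.1 -226.1   84.5] [ 639.5 -220.    84.5]
0.65 [ 327.3987253  -280.66841703    7.64266063]
0.58 [591.23758157 119.64484477  54.61509913]
0.44 [596.36589406 -21.04600698   5.2477366 ]
((608.7599487304688, -218.11541748046875), (189.71022033691406, 181.58599853515625), 1.4174344539642334)
```

View pics/s6.png

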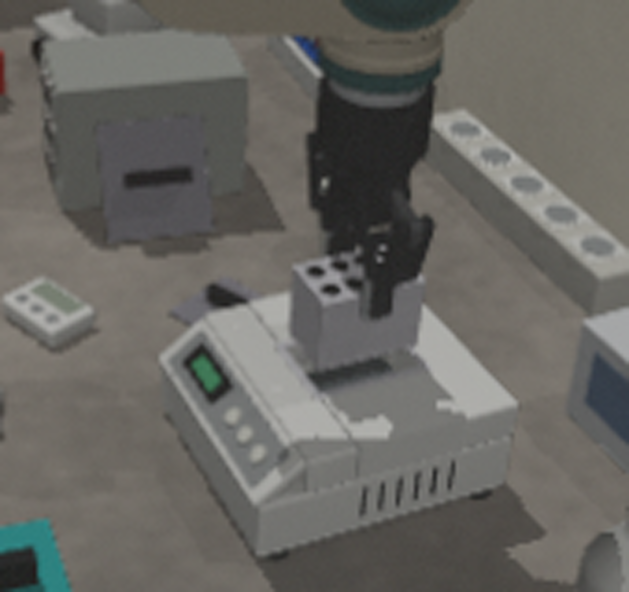

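View pics/w6.png

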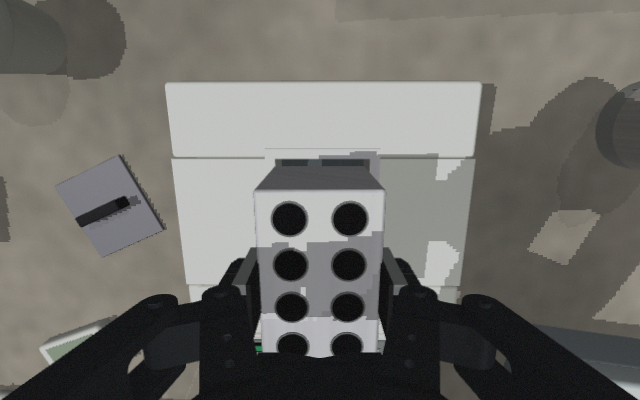

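Call:
servo_tool(
  dp=[
    [0, 0, 0],
    [0, 0, 0],
    [0, 0, 0],
    [0, 0, 0],
  ],
  dr=[
    [-0.015, 0, 0],
    [-0.015, 0, 0],
    [-0.015, 0, 0],
    [-0.015, 0, 0],
  ],
  jaw=[-0.2, -0.2, -0.2, -0.2],
)

```text
t: 19.12
tcp_pos: [618.5, -216.9, 137.3]
tool_rot: [[1.0, 0.02, 0.001], [0.02, -1.0, 0.002], [0.001, -0.002, -1.0]]
force: [-0.2, 0.8, -4.4]
finger_gap: 48.3
```

```bash
python3 - <<'E'
from h import *
look(); print(workorder.sign_off())
E
```

```text
19.125 [ 618.5 -216.9  137.3] F [-0.2  0.8 -4.4] T [ 0.04 -0.    0.07] 48.3 phi [ 0.002 -0.001 -0.001]
7142 slopes/z [-3.570000e-02  2.900000e-03  1.601575e+02] [ 613.9 -217.1  160.3] [ 613.6 -217.2  160.4]
34842 slopes/z [-0.00000e+00  1.20000e-03  8.44537e+01] [ 665.1 -224.1   84.5] [ 639.5 -220.    84.4]
the job is handed in; nothing more can be done
None
```

I leaned the lid against the cabinet's plain side, rocked the block out of the well, and handed the job in at about 19 s with the block held over its well. No verdict was reported.

- **Lid:** it stood by itself at 57°, handle out, with its lower edge on the bench. A later side view showed it still leaning in the same place.
- **Rocking:** the block went about 0.10–0.12 rad to each side, both ways while still tight in the well. It rose about 21 mm over the swings and then lifted clear.
- **Block at the end:** its underside is about 15 mm above the deck and it is centred on the well within a few millimetres. The wrist force was about 4.4 N, close to the block's own weight, so it hangs free.
- **Heater:** level, with its measured centre within 1 mm of where it was before.
- **Disagreement:** the last depth fit showed the block pitched about 0.036 rad along x, while the tool itself was level. Either the block turned slightly in the grip or the partial view biased the fit. Both are well under the 0.12 rad limit.
- **Bystanders:** I did not re-measure them at the end. Those visible in the last pictures looked untouched.

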